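# Post a portable drive through the spring flap of the returns box

### The job

Someone has left a portable drive on the loading tray of the grey returns box: post it. With one finger push the box's spring flap down, keep it held open while you push the drive off the tray with the other finger, and let the flap close only once the drive has dropped to the bottom of the box. Push the drive along the tray, never pick it up or leave it lying on the shut flap, and do not disturb the other things on the desk.

Things in the scene. Friction and masses are not known exactly. Their poses are not given: they have to be found in the camera images.
- returns_box: Grey steel drop box fixed to the desk, 170 (x) by 260 (y) by 180 (z) mm. Origin: centre of its underside; z up, y = posting direction, tray to flap. Flat top at z = 180: loading tray at y = -128 to 0, then the opening, then a flush band from y = 114 to 130. Rims 10 high, 4 thick along both long sides, inner faces at x = +-62.5; no rim at the two ends. Hollow down to its floor at z = 10.
- drive: Portable drive, a flat dark metal slab with a lighter plate on top, 80 (x) by 48 (y) by 12 (z) mm, about 75 g. Origin: centre of its underside. It lies flat on the tray, its 80 mm side across the posting direction, turned by at most 9 degrees, its front side 2 to 40 mm short of the tray's edge.
- flap (a joint): Aluminium flap, 122 (x) by 110 (y) by 3 mm, flush with the tray when shut, hinged at its far side; the free edge next to the tray swings down into the box. Rad: 0 shut, grows as it goes down, stop at 1.3. A spring shuts it within a second when let go: 0.13 N m shut to 0.2 open, so 1.2 N at the free edge starts it, more nearer the hinge. The drive's weight does not open it.
- flap_edge (a point): Middle of the flap's free edge, upper face; moves with the flap. Four thin dark grip ribs lie next to it. Held down, the flap slopes from the hinge to below the tray's edge, and what is pushed over the edge slides back down it under the tray, into the box, given a wide enough gap.
- flap_hinge (a point): Middle of the hinge line, level with the tray: box frame (0, 112.5, 180) mm. Fixed to the box.
- tray_edge (a point): Middle of the tray's edge, where the opening begins: box frame (0, 0, 180) mm; axes as the box's. The opening is 126 wide (x) and 114 long (y), shut by the flap.
- stamp: Self-inking office stamp standing on the desk beside the tray end of the box, 62 by 40 by 81 mm high. Origin: centre of its underside. Leave alone.
- stapler: Black desk stapler on the desk on the side of the box away from the robot, 150 by 38 by about 58 mm high. Origin: centre of its underside. Leave alone.
- pen_cup: Dark metal pen cup with three pens, 76 mm across, 98 high (pens to about 145), on the desk on the side of the box away from the robot. Origin: centre of its underside. Leave alone.
There are look-alikes about, which are no part of the job. Several things have the shape of the drive; the one meant has the colours described above.

How it is judged:
By the outcome, as a careful person would: the job done as asked, in the order asked, and still so for the second after the job is handed in, with the robot touching nothing.
It also fails if it takes over 42 s, if anything falls off the work surface, if the arm or the gripper's body presses on something with over 40 N, if the wrist force passes 120 N, or if a joint passes its speed limit or range.

### The arm

A 6-joint arm with a two-finger parallel gripper is mounted at the origin on the work surface. World frame = base frame: x ahead of the robot, y to its left, z up, the work surface at z = 0. Lengths are in m, angles in rad, forces in N, time in s.
With the tool pointing down it reaches from about 0.3 to 0.775 m from the base axis. Payload 14.6 kg.
Tool frame: the origin (TCP) lies on the centre line of the jaws, within the pads' length; the fingertips stand 14 mm ahead of it and the grasp point (between the pads) lies 5 mm behind it; x points along the fingers, y is the direction in which the jaws open and shut, and the axes are right-handed (so a half turn about x gives the same grasp; the last joint's range is limited). The gripper opens to 94 mm and grips with 3 to 60 N. Pads are 16 mm wide; open, the fingers measure 119 mm over their backs; the gripper's body (75 mm by 177 mm) begins 78 mm behind the grasp point.
Start: joints at [-1.296, 0.3, 1.521, -0, 1.321, -0.067], TCP at [0.184, -0.518, 0.184] pointing down, gripper open.
Joint ranges: [-3.03, 3.03], [-0.79, 2.21], [0.23, 2.52], [-1.04, 4.18], [0, 3.07], [-2.55, 2.55]. Speed limits (rad/s): [2.22, 2.22, 2.57, 3.14, 3.14, 3.14].

### API

Orientations are given as [roll, pitch, yaw] about the fixed x, y, z axes, in that order (R = Rz(yaw) Ry(pitch) Rx(roll)).
In Python, from station import * gives the robot as it stands. The module is installed in compiled form; this text tells all that it offers.
- The arm moves only by the shell command python3 -m handwheel 'ROWS' [FORCE]. ROWS is JSON, a list of rows, each a list of 3 entries, a list of its own where there are three numbers: the shift along the tool's x, y, z in mm, then the turn about the tool's x in rad, then the gripper command: -1 is fully open, 1 is shut, values between are in proportion. In form: [[[dx, dy, dz], spin, gripper], ...]. A call has exactly 5 rows; each row is the pose to reach, as a shift and turn from the pose measured when the call began, along the tool's axes at that moment; what a row does not reach only later rows make up. A row lasts 1/10 s, in which the tool goes at most 50 mm and 8.59 degrees, less where a joint would pass 70% of its speed; a pose out of reach is approached as far as the arm can. A call with a gripper value outside its range is refused whole. The fingers move at their own pace and stop on an object; FORCE is the grip in N (left out, the last holds). Time passes only in rows, so rows that repeat a pose let the fingers close, or fill a call up. It gives the time, the measured TCP pose, the force and the opening at its end, in the units of the state.
- get_obs(): the state, without advancing time (a new reading comes with each control period).
- camera(name): name is "scene" or "top" or "wrist"; returns (picture, depth): 420x560x3 uint8, blue, green, red; 420x560 float32, m along the optical axis (not along the pixel's ray), 0 where there is no reading.
- camera_info(name): a dict with "fx", "fy", "cx", "cy" (pixels), "extrinsics" (4x4, takes a point from camera to world coordinates). Camera axes: x right, y down, z forward; pixel columns grow to the right and rows downward; lengths in m; the calibration is good to about 2 mm. A picture is of the moment at which its call begins: read the wrist's pose just before it. camera_info takes no time and is no camera call; for the wrist camera it gives the pose at the moment of the call.
- hand_in(): hands the job in, once; it reports no verdict.
The state is a dict: "time_s": time; "qpos": joint angles; "joint_vel": joint speeds; "tau": joint torques, N m; "ee_pos": TCP position; "eef_rot": TCP orientation; "force": force on the tool from outside, world axes, zero at the start; "moment": the same for the moment, N m; "grip_width": finger opening in m.
Only numpy, scipy, OpenCV 4.12 (cv2) and the standard library are available. Lean on these libraries where they do the work, as an engineer would, in place of code of your own. Each camera call takes 0.05 s, during which the arm holds its last target. There are 200 camera calls.

## Working session

There is one attempt and no reset: what is moved stays moved. The work goes in short steps, Python scripts to look and compute and a shell command to move; the robot and the scene stay as the last step left them, time stands still between calls to the robot, and variables do not carry over. Pictures are saved under pics/ and viewed, about 8 in all and at most 12, crops included, and the job is handed in when it is done.

```bash
mkdir -p pics; python3 - <<'E'
from station import *
import cv2,numpy as np
o=get_obs();print(o)
for n in("scene","top"):
    p,d=camera(n);cv2.imwrite(f"pics/{n}0.png",p);np.save(f"pics/{n}0.npy",d)
    i=camera_info(n);print(n,{k:np.round(np.array(v),4).tolist() for k,v in i.items()})
E
```

```text
{'time_s': 0.0, 'qpos': array([-1.29561217e+00,  3.00499963e-01,  1.52158275e+00, -1.91788141e-05,
        1.32069311e+00, -6.66086838e-02]), 'joint_vel': array([ 0.00136183,  0.00053447,  0.00029111, -0.00142474,  0.00097588,
       -0.00027102]), 'tau': array([ 2.00848626e-03, -5.31809449e+01, -3.52735913e+01,  7.08672800e-02,
        2.43178447e-02, -7.34999594e-05]), 'ee_pos': array([ 0.1842564 , -0.51791203,  0.1835698 ]), 'eef_rot': array([-1.62170574,  1.56961301,  1.86168451]), 'force': array([ 0.4346393 ,  0.11607825, -0.55185584]), 'moment': array([ 0.02026467,  0.02825531, -0.00233091]), 'grip_width': 0.09409539258225232}
scene {'fx': 491.5364, 'fy': 491.5364, 'cx': 274.4562, 'cy': 206.6661, 'extrinsics': [[-0.9999, 0.0024, -0.0147, 0.5921], [0.0131, 0.6187, -0.7855, 0.7251], [0.0072, -0.7856, -0.6187, 0.7159], [0.0, 0.0, 0.0, 1.0]]}
top {'fx': 540.6338, 'fy': 540.6338, 'cx': 277.9744, 'cy': 217.3788, 'extrinsics': [[0.0138, -0.9981, 0.06, 0.5435], [-0.9998, -0.0146, -0.0137, 0.031], [0.0145, -0.0598, -0.9981, 1.1162], [0.0, 0.0, 0.0, 1.0]]}
```

View pics/top0.png

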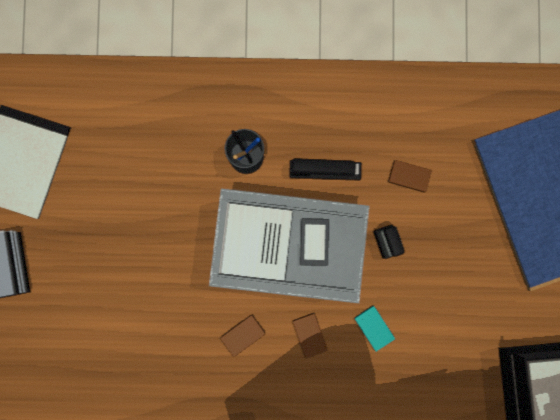

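View pics/scene0.png

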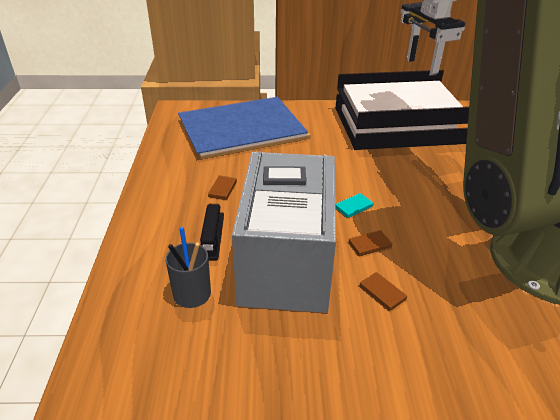

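The view matches the task: the box posts towards image-left (world +y), with the flap at (255,242) and its ribs at about (270,242).
- **Candidates for the drive:** the dark slab with a light plate on the tray (314,242), brown slabs at (410,176), (242,335) and (309,335), and a teal slab at (375,328).
- **Choice:** the one on the tray, at (314,242).

Next I measure the box and the drive.

```bash
cat > h.py <<'E'
from station import *
import cv2,numpy as np
from scipy.spatial.transform import Rotation as Ro
def cast(uv,z,i):
    E=np.array(i["extrinsics"]);uv=np.atleast_2d(uv).astype(float)
    r=np.c_[(uv[:,0]-i["cx"])/i["fx"],(uv[:,1]-i["cy"])/i["fy"],np.ones(len(uv))]@E[:3,:3].T
    return E[:3,3]+r*((z-E[2,3])/r[:,2])[:,None]
def cloud(d,i):
    v,u=np.mgrid[:420,:560];E=np.array(i["extrinsics"])
    c=np.stack([(u-i["cx"])/i["fx"]*d,(v-i["cy"])/i["fy"]*d,d],-1)
    return c@E[:3,:3].T+E[:3,3]
def rot(): return Ro.from_euler("xyz",get_obs()["eef_rot"]).as_matrix()
E
python3 - <<'E'
from h import *
p=cv2.imread("pics/top0.png");d=np.load("pics/top0.npy");i=camera_info("top")
P=cloud(d,i);m=((P[...,2]>.165)&(P[...,2]<.21)).astype(np.uint8)
n,l,s,c=cv2.connectedComponentsWithStats(m);k=1+np.argmax(s[1:,4]);
B=(l==k)
r=cv2.minAreaRect(np.argwhere(B)[:,::-1].astype(np.float32));bp=cv2.boxPoints(r)
w=cast(bp,.183,i);print("box",w.round(4).tolist(),w.mean(0).round(4))
yy,xx=np.mgrid[:420,:560]
dm=((p.max(2)<85)&(xx>290)&(xx<345)&(yy>205)&(yy<280)).astype(np.uint8)
cs,_=cv2.findContours(dm,cv2.RETR_EXTERNAL,cv2.CHAIN_APPROX_NONE);cc=max(cs,key=cv2.contourArea)
r=cv2.minAreaRect(cc);w2=cast(cv2.boxPoints(r),.192,i);print("drive",r,w2.round(4).tolist(),w2.mean(0).round(4))
e=[np.linalg.norm(w[a]-w[a-1]) for a in range(4)],[np.linalg.norm(w2[a]-w2[a-1]) for a in range(4)];print(np.round(e,4))
# yaw of box: long side
a=w[1]-w[0];b=w[2]-w[1];L=a if np.linalg.norm(a)>np.linalg.norm(b) else b;L=L*np.sign(L[1]);ya=np.arctan2(-L[0],L[1]);print("box yaw",ya)
a=w2[1]-w2[0];b=w2[2]-w2[1];S=a if np.linalg.norm(a)<np.linalg.norm(b) else b;S=S*np.sign(S[1]);print("drive yaw",np.arctan2(-S[0],S[1]))
c0=w.mean(0)[:2];R=np.array([[np.cos(ya),-np.sin(ya)],[np.sin(ya),np.cos(ya)]])
print("drive corners box mm",((w2[:,:2]-c0)@R*1000).round(1).tolist())
print("tool R",rot().round(3).tolist())
cv2.imwrite("pics/crop.png",cv2.resize(p[180:310,200:380],None,fx=4,fy=4))
E
```

```text
box [[0.4805, 0.1362, 0.183], [0.6491, 0.1203, 0.183], [0.6229, -0.1399, 0.183], [0.4543, -0.1211, 0.183]] [ 0.5517 -0.0012  0.183 ]
drive ((314.09173583984375, 241.43185424804688), (27.696626663208008, 47.326969146728516), 2.0454084873199463) [[0.519, -0.0193, 0.192], [0.5998, -0.0212, 0.192], [0.5988, -0.0687, 0.192], [0.5179, -0.0665, 0.192]] [ 0.5589 -0.0439  0.192 ]
[[0.2586 0.1693 0.2615 0.1697]
 [0.0473 0.0808 0.0475 0.0809]]
box yaw -0.10013257129295991
drive yaw -0.021107980697795094
drive corners box mm [[-30.7, -21.3], [49.9, -15.2], [53.6, -62.5], [-27.1, -68.4]]
tool R [[-0.0, 0.335, -0.942], [0.001, -0.942, -0.335], [-1.0, -0.001, -0.0]]
```

View pics/crop.png

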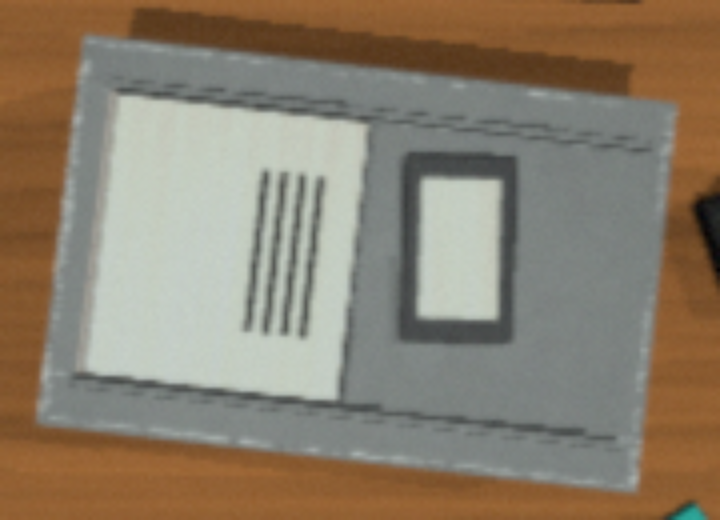

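```bash
python3 -m handwheel '[[[-50,0,0],0,-1],[[-100,0,0],0,-1],[[-150,0,0],0,-1],[[-200,0,0],0,-1],[[-200,0,0],0,-1]]'
```

```text
time_s: 0.6
ee_pos: [0.1846, -0.5189, 0.3903]
eef_rot: [1.507, 1.562, -1.293]
force: [0.9, 0.1, -0.4]
grip_width: 0.0941
```

The crop confirms it: a dark slab with a lighter plate, at crop (458,247), lying on the tray about 17 mm short of the edge. A vertical tool puts both fingertips at the same height, but the job needs the front finger lower than the rear one. I'll check, in free space, what the arm does at its reach limit.

```bash
python3 -m handwheel '[[[0,50,0],0,-1],[[0,100,0],0,-1],[[0,150,0],0,-1],[[0,200,0],0,-1],[[0,250,0],0,-1]]'; python3 -m handwheel '[[[0,50,0],0,-1],[[0,100,0],0,-1],[[0,150,0],0,-1],[[0,150,0],0,-1],[[0,150,0],0,-1]]'; python3 -c "
from h import *
print(get_obs()['qpos'].round(3),rot().round(3).tolist())"
```

```text
time_s: 1.1
ee_pos: [0.2475, -0.6961, 0.3844]
eef_rot: [1.541, 1.549, -1.259]
force: [-0.1, -0.3, 0.2]
grip_width: 0.0942
time_s: 1.6
ee_pos: [0.2605, -0.7328, 0.3353]
eef_rot: [1.557, 1.515, -1.243]
force: [0.9, 0.4, 0.5]
grip_width: 0.0938
[-1.277  0.913  0.236  0.002  1.937 -0.047] [[0.018, 0.335, -0.942], [-0.053, -0.941, -0.335], [-0.998, 0.056, 0.001]]
```

At the limit the tool leans outward by 0.055 rad and keeps that lean. This is what I need, because leaning towards −y makes the +y finger the lower one. I'll accumulate more tilt here.

```bash
python3 -m handwheel '[[[0,50,0],0,-1],[[0,100,0],0,-1],[[0,150,0],0,-1],[[0,200,0],0,-1],[[0,250,0],0,-1]]';  python3 -c "
from h import *
print(get_obs()['qpos'].round(3),rot().round(3).tolist())"; python3 -m handwheel '[[[-50,50,0],0,-1],[[-100,100,0],0,-1],[[-150,150,0],0,-1],[[-200,200,0],0,-1],[[-250,250,0],0,-1]]'; python3 -c "
from h import *
print(get_obs()['qpos'].round(3),rot().round(3).tolist())"
```

```text
time_s: 2.1
ee_pos: [0.2722, -0.7656, 0.2848]
eef_rot: [1.562, 1.482, -1.238]
force: [0.6, -1.2, -0.9]
grip_width: 0.094
[-1.275  0.979  0.235  0.004  1.838 -0.045] [[0.029, 0.334, -0.942], [-0.084, -0.938, -0.335], [-0.996, 0.089, 0.001]]
time_s: 2.6
ee_pos: [0.2647, -0.7441, 0.351]
eef_rot: [1.564, 1.448, -1.236]
force: [0.2, 0.2, -0.5]
grip_width: 0.0939
[-1.277  0.895  0.235  0.005  1.889 -0.046] [[0.04, 0.333, -0.942], [-0.116, -0.935, -0.335], [-0.992, 0.123, 0.001]]
```

```bash
python3 -m handwheel '[[[-800,800,0],0,-1],[[-800,800,0],0,-1],[[-800,800,0],0,-1],[[-800,800,0],0,-1],[[-800,800,0],0,-1]]';  python3 -c "
from h import *
print(get_obs()['qpos'].round(3),rot().round(3).tolist())"; python3 -m handwheel '[[[-800,0,0],0,-1],[[-800,0,0],0,-1],[[-800,0,0],0,-1],[[-800,0,0],0,-1],[[-800,0,0],0,-1]]'; python3 -c "
from h import *
print(get_obs()['qpos'].round(3),rot().round(3).tolist())"
```

```text
time_s: 3.1
ee_pos: [0.2539, -0.7137, 0.4192]
eef_rot: [1.565, 1.416, -1.235]
force: [0.4, 0.5, 0.5]
grip_width: 0.094
[-1.28   0.803  0.236  0.007  1.948 -0.048] [[0.051, 0.331, -0.942], [-0.146, -0.931, -0.335], [-0.988, 0.154, 0.001]]
time_s: 3.6
ee_pos: [0.2119, -0.595, 0.5718]
eef_rot: [1.565, 1.396, -1.234]
force: [0.3, -0.3, 0.3]
grip_width: 0.0939
[-1.291  0.569  0.235  0.012  2.162 -0.055] [[0.058, 0.33, -0.942], [-0.164, -0.928, -0.335], [-0.985, 0.174, 0.001]]
```

```bash
python3 -m handwheel '[[[0,330,700],0,-1],[[0,330,700],0,-1],[[0,330,700],0,-1],[[0,330,700],0,-1],[[0,330,700],0,-1]]';  python3 -c "
from h import *
print(get_obs()['qpos'].round(3),rot().round(3).tolist())"; python3 -m handwheel '[[[0,650,470],0,-1],[[0,650,470],0,-1],[[0,650,470],0,-1],[[0,650,470],0,-1],[[0,650,470],0,-1]]'; python3 -c "
from h import *
print(get_obs()['qpos'].round(3),rot().round(3).tolist())"
```

```text
time_s: 4.1
ee_pos: [0.0294, -0.6923, 0.5141]
eef_rot: [1.54, 1.378, -1.261]
force: [-0.8, -0.1, 0.4]
grip_width: 0.0937
[-1.609  0.665  0.236  0.074  2.058 -0.338] [[0.058, 0.329, -0.943], [-0.182, -0.925, -0.334], [-0.982, 0.191, 0.006]]
time_s: 4.6
ee_pos: [-0.0291, -0.7642, 0.4348]
eef_rot: [1.497, 1.35, -1.304]
force: [0.5, -0.5, 0.1]
grip_width: 0.094
[-1.688  0.786  0.236  0.087  1.914 -0.42 ] [[0.058, 0.328, -0.943], [-0.211, -0.919, -0.332], [-0.976, 0.218, 0.016]]
```

```bash
for k in 1 2 3; do python3 -m handwheel '[[[-150,600,350],0,-1],[[-150,600,350],0,-1],[[-150,600,350],0,-1],[[-150,600,350],0,-1],[[-150,600,350],0,-1]]'|head -2; done; python3 -c "
from h import *
print(get_obs()['qpos'].round(3),rot().round(3).tolist())"; 
```

```text
time_s: 5.1
ee_pos: [-0.0576, -0.7917, 0.407]
time_s: 5.6
ee_pos: [-0.0805, -0.8112, 0.3897]
time_s: 6.1
ee_pos: [-0.099, -0.8247, 0.382]
[-1.773  0.869  0.236  0.11   1.736 -0.504] [[0.048, 0.323, -0.945], [-0.309, -0.895, -0.321], [-0.95, 0.307, 0.057]]
```

```bash
python3 -m handwheel '[[[-150,650,350],0.1,-1],[[-150,650,350],0.2,-1],[[-150,650,350],0.3,-1],[[-150,650,350],0.4,-1],[[-150,650,350],0.44,-1]]'|head -2; for k in 1 2 3; do python3 -m handwheel '[[[-150,750,0],0,-1],[[-150,750,0],0,-1],[[-150,750,0],0,-1],[[-150,750,0],0,-1],[[-150,750,0],0,-1]]'|head -2; done; python3 -c "
from h import *
print(get_obs()['qpos'].round(3),rot().round(3).tolist())"; 
```

```text
time_s: 6.6
ee_pos: [-0.1077, -0.8358, 0.3808]
time_s: 7.1
ee_pos: [-0.1056, -0.8445, 0.3869]
time_s: 7.6
ee_pos: [-0.1045, -0.8499, 0.3985]
time_s: 8.1
ee_pos: [-0.104, -0.8524, 0.4144]
[-1.775  0.846  0.236  0.118  1.618 -0.059] [[0.029, -0.119, -0.992], [-0.439, -0.893, 0.094], [-0.898, 0.433, -0.079]]
```

```bash
cat > go.py <<'E'
from h import *
import sys
t=np.array([float(a) for a in sys.argv[1:4]]);R=rot();o=get_obs()
w=t-o["ee_pos"];print("shift tool mm",(R.T@w*1000).round(1), "world",(w*1000).round(1),"q",o["qpos"].round(2))
print("tool",R.round(3).tolist(),"F",o["force"].round(1),"t",o["time_s"])
# box frame of tips
y=np.array([.1,.995]);x=np.array([.995,-.1]);c=np.array([.5517,-.0012])
for n,p in dict(Ain=[14,-47,0],Aout=[14,-59.5,0],Bin=[14,47,0],Bin12=[2,47,0]).items():
    P=o["ee_pos"]+R@np.array(p)/1000;print(n,"box mm",[round(float(v),1) for v in ((P[:2]-c)@x*1000,(P[:2]-c)@y*1000,P[2]*1000)])
E
python3 go.py .563 -.0305 .33; python3 -c "
from h import *
print(cast([[289.3,241.3]],.18,camera_info('top')))"
```

```text
shift tool mm [-265.9 -850.3 -577.8] world [667.  821.9 -84.4] q [-1.77  0.85  0.24  0.12  1.62 -0.06]
tool [[0.029, -0.119, -0.992], [-0.439, -0.893, 0.094], [-0.898, 0.433, -0.079]] F [-0.6 -0.8  0.9] t 8.1
Ain box mm [-564.9, -876.3, 381.4]
Aout box mm [-564.5, -865.0, 376.0]
Bin box mm [-567.7, -961.0, 422.1]
Bin12 box mm [-568.5, -955.7, 432.9]
[[ 0.55860712 -0.00194765  0.18      ]]
```

```bash
python3 -m handwheel '[[[-10,-34,-24],0,-1],[[-22,-70,-48],0,-1],[[-34,-108,-72],0,-1],[[-44,-144,-98],0,-1],[[-53,-170,-116],0,-1]]'; python3 -m handwheel '[[[-10,-34,-24],0,-1],[[-22,-70,-48],0,-1],[[-34,-108,-72],0,-1],[[-44,-144,-98],0,-1],[[-53,-170,-116],0,-1]]';python3 -m handwheel '[[[-10,-34,-24],0,-1],[[-22,-70,-48],0,-1],[[-34,-108,-72],0,-1],[[-44,-144,-98],0,-1],[[-53,-170,-116],0,-1]]'; python3 go.py .563 -.0305 .33
```

```text
time_s: 8.6
ee_pos: [0.0186, -0.7011, 0.3984]
eef_rot: [1.75, 1.115, -1.504]
force: [1.0, -0.9, 1.6]
grip_width: 0.094
time_s: 9.1
ee_pos: [0.1537, -0.5348, 0.3816]
eef_rot: [1.751, 1.114, -1.503]
force: [1.0, 0.0, 0.1]
grip_width: 0.094
time_s: 9.6
ee_pos: [0.2885, -0.3685, 0.3648]
eef_rot: [1.752, 1.114, -1.501]
force: [1.3, -1.0, -0.6]
grip_width: 0.094
shift tool mm [-109.2 -349.5 -238.2] world [274.5 338.  -34.8] q [-0.81 -0.2   1.7  -0.3   1.29  0.91]
tool [[0.031, -0.119, -0.992], [-0.44, -0.893, 0.093], [-0.897, 0.434, -0.08]] F [ 1.3 -1.  -0.6] t 9.6
Ain box mm [-222.7, -355.6, 331.8]
Aout box mm [-222.4, -344.3, 326.4]
Bin box mm [-225.4, -440.2, 372.6]
Bin12 box mm [-226.3, -435.0, 383.4]
```

```bash
python3 -m handwheel '[[[-10,-34,-24],0,-1],[[-22,-70,-48],0,-1],[[-34,-108,-72],0,-1],[[-44,-144,-98],0,-1],[[-53,-170,-116],0,-1]]'|tail -2; python3 -m handwheel '[[[-12,-36,-24],0,-1],[[-24,-72,-48],0,-1],[[-34,-108,-72],0,-1],[[-44,-144,-98],0,-1],[[-56,-179,-122],0,-1]]'|tail -2; python3 -m handwheel '[[[0,0,0],0,-1],[[0,0,0],0,-1],[[0,0,0],0,-1],[[0,0,0],0,-1],[[0,0,0],0,-1]]' ; python3 go.py .563 -.0305 .25
```

```text
force: [-0.4, -0.2, -0.5]
grip_width: 0.0943
force: [0.1, -0.7, 0.8]
grip_width: 0.0941
time_s: 11.1
ee_pos: [0.5641, -0.0277, 0.3302]
eef_rot: [1.755, 1.114, -1.498]
force: [-0.6, -0.6, 0.1]
grip_width: 0.0941
shift tool mm [ 73.2 -32.2   7.3] world [ -1.1  -2.8 -80.2] q [ 0.11  0.27  1.29 -0.46  1.6   1.79]
tool [[0.032, -0.119, -0.992], [-0.44, -0.893, 0.093], [-0.897, 0.434, -0.081]] F [-0.6 -0.6  0.1] t 11.1
Ain box mm [17.4, 11.1, 297.3]
Aout box mm [17.8, 22.4, 291.8]
Bin box mm [14.7, -73.5, 338.0]
Bin12 box mm [13.8, -68.3, 348.8]
```

```bash
python3 -m handwheel '[[[25,-11,2],0,-1],[[50,-22,5],0,-1],[[73,-32,7],0,-1],[[73,-32,7],0,-1],[[73,-32,7],0,-1]]'; python3 go.py .563 -.0305 .1755; python3 - <<'E'
from h import *
p,d=camera("scene");q,_=camera("wrist")
a=cv2.resize(p[60:340,170:440],(540,560));cv2.imwrite("pics/s1.png",np.hstack([cv2.resize(p[60:340,170:440],(400,415)),cv2.resize(q,(400,300))[:,:] if 0 else cv2.copyMakeBorder(cv2.resize(q,(400,300)),0,115,0,0,0)]))
E
```

```text
time_s: 11.6
ee_pos: [0.5634, -0.0309, 0.2515]
eef_rot: [1.757, 1.113, -1.497]
force: [-1.0, -0.8, -0.1]
grip_width: 0.0943
shift tool mm [ 67.9 -33.3   6.6] world [ -0.4   0.4 -76. ] q [ 0.11  0.3   1.43 -0.46  1.44  1.86]
tool [[0.032, -0.12, -0.992], [-0.44, -0.893, 0.093], [-0.897, 0.434, -0.082]] F [-1.  -0.8 -0.1] t 11.6
Ain box mm [17.0, 7.8, 218.5]
Aout box mm [17.4, 19.1, 213.1]
Bin box mm [14.3, -76.8, 259.3]
Bin12 box mm [13.3, -71.6, 270.1]
```

View pics/s1.png

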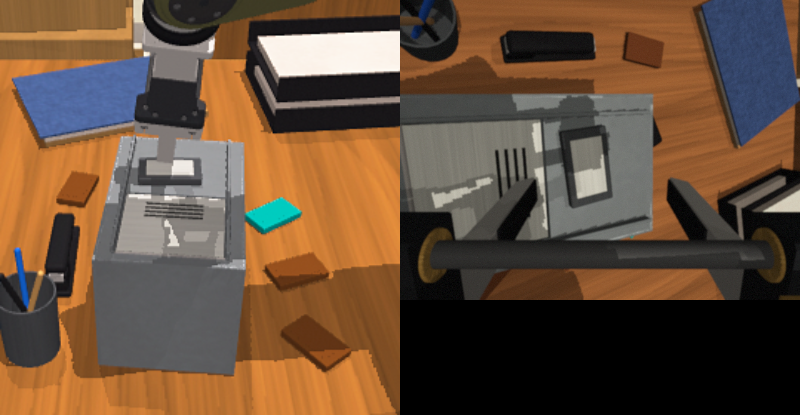

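The view shows the front finger over the flap edge beside the ribs (scene crop 165,165; wrist crop 520,200). The rear finger is behind the drive (wrist crop 680,190), so I can descend.

```bash
python3 -m handwheel '[[[12,-6,1],0,-1],[[24,-12,2],0,-1],[[36,-18,4],0,-1],[[44,-22,5],0,-1],[[50,-25,5],0,-1]]'; python3 go.py .563 -.0300 .1765
```

```text
time_s: 12.2
ee_pos: [0.5632, -0.0299, 0.1947]
eef_rot: [1.758, 1.113, -1.496]
force: [0.2, 1.0, -0.1]
grip_width: 0.0942
shift tool mm [16.4 -7.8  1.7] world [ -0.2  -0.1 -18.2] q [ 0.11  0.34  1.51 -0.47  1.33  1.92]
tool [[0.033, -0.119, -0.992], [-0.44, -0.893, 0.093], [-0.897, 0.434, -0.082]] F [ 0.2  1.  -0.1] t 12.2
Ain box mm [16.8, 8.8, 161.8]
Aout box mm [17.1, 20.1, 156.4]
Bin box mm [14.0, -75.8, 202.6]
Bin12 box mm [13.1, -70.6, 213.3]
```

```bash
python3 - <<'E'
from h import *
p,d=camera("scene");q,_=camera("wrist")
f=lambda a:cv2.resize(a,(400,300))
cv2.imwrite("pics/s2.png",np.hstack([f(p[140:260,200:360]),f(q[120:420,:400])]))
E
```

```text
(no output)
```

View pics/s2.png

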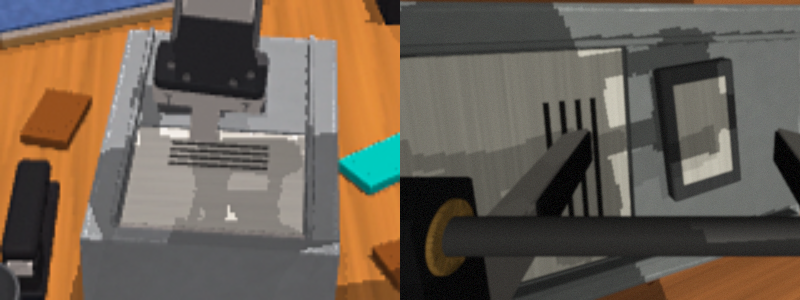

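```bash
cat > flap.py <<'E'
from h import *
y=np.array([.1,.995]);x=np.array([.995,-.1]);c=np.array([.5517,-.0012])
for n in("scene","top"):
    p,d=camera(n);P=cloud(d,camera_info(n));bx=(P[...,:2]-c)@x*1000;by=(P[...,:2]-c)@y*1000;z=P[...,2]*1000
    for xs in((-50,-30),(-25,5),(10,25),(35,52)):
        print(n,xs,[(a,round(float(np.median(z[m])),0)) for a in range(-90,115,12) if (m:=(bx>xs[0])&(bx<xs[1])&(by>a)&(by<a+12)&(d>0)).sum()>4])
E
python3 flap.py
```

```text
scene (-50, -30) [(-90, 180.0), (-78, 180.0), (-66, 180.0), (-54, 180.0), (-42, 181.0), (-30, 180.0), (-18, 181.0), (-6, 180.0), (6, 180.0), (18, 180.0), (30, 181.0), (42, 472.0), (54, 496.0), (66, 516.0), (78, 181.0), (90, 354.0), (102, 468.0), (114, 182.0)]
scene (-25, 5) [(-30, 181.0), (-18, 180.0), (-6, 180.0), (6, 180.0), (18, 180.0), (30, 181.0), (42, 181.0), (54, 181.0), (66, 509.0), (78, 336.0), (90, 362.0), (102, 310.0), (114, 304.0)]
scene (10, 25) [(18, 181.0), (30, 181.0), (42, 207.0), (54, 181.0), (66, 258.0), (78, 345.0), (90, 370.0), (102, 421.0), (114, 310.0)]
scene (35, 52) [(-18, 182.0), (-6, 180.0), (6, 180.0), (18, 180.0), (30, 180.0), (42, 180.0), (54, 180.0), (66, 467.0), (78, 475.0), (90, 181.0), (102, 181.0), (114, 181.0)]
top (-50, -30) [(-90, 180.0), (-78, 179.0), (-66, 179.0), (-54, 180.0), (-42, 182.0), (-30, 183.0), (-18, 180.0), (-6, 179.0), (6, 180.0), (18, 181.0), (30, 480.0), (42, 503.0), (54, 525.0), (66, 524.0), (78, 482.0), (90, 480.0), (102, 478.0), (114, 476.0)]
top (-25, 5) [(-90, 180.0), (-78, 180.0), (-66, 193.0), (-54, 340.0), (-42, 375.0), (-30, 372.0), (-18, 365.0), (-6, 180.0), (6, 181.0), (18, 348.0), (30, 466.0), (42, 492.0), (54, 509.0), (66, 518.0), (78, 504.0), (90, 499.0), (102, 493.0), (114, 487.0)]
top (10, 25) [(-90, 179.0), (-78, 180.0), (-66, 257.0), (-54, 340.0), (-42, 378.0), (-30, 374.0), (-18, 368.0), (-6, 350.0), (6, 347.0), (18, 350.0), (30, 365.0), (42, 475.0), (54, 497.0), (66, 510.0), (78, 506.0), (90, 494.0), (102, 484.0), (114, 474.0)]
top (35, 52) [(-90, 179.0), (-78, 180.0), (-66, 191.0), (-54, 191.0), (-42, 191.0), (-30, 191.0), (-18, 180.0), (-6, 180.0), (6, 179.0), (18, 179.0), (30, 179.0), (42, 179.0), (54, 476.0), (66, 491.0), (78, 488.0)]
```

```bash
python3 - <<'E'
from h import *
y=np.array([.1,.995]);x=np.array([.995,-.1]);c=np.array([.5517,-.0012])
o=get_obs();R=rot()
for n in("scene","wrist","top"):
    p,d=camera(n);P=cloud(d,camera_info(n));bx=(P[...,:2]-c)@x*1000;by=(P[...,:2]-c)@y*1000;z=P[...,2]*1000
    T=(P-o["ee_pos"])@R*1000
    for z0 in range(150,330,12):
        m=(d>0)&(z>z0)&(z<z0+12)&(abs(bx-15)<35)&(by>-110)&(by<125)&~((z<196)&(abs(by+42)<33)&(abs(bx)<60))
        if z0<183 and z0+12>176: continue
        if m.sum()>3: print(n,z0,m.sum(),"by",np.percentile(by[m],[2,50,98]).round(),"bx",np.percentile(bx[m],[2,98]).round(),"Tx",np.percentile(T[m][:,0],[2,98]).round(),"Ty",np.percentile(T[m][:,1],[2,50,98]).round())
E
```

```text
scene 198 36 by [40. 42. 46.] bx [ 5. 23.] Tx [-44. -32.] Ty [-60. -60. -58.]
scene 210 40 by [45. 48. 51.] bx [ 3. 21.] Tx [-57. -44.] Ty [-61. -60. -59.]
scene 222 41 by [51. 54. 57.] bx [ 3. 20.] Tx [-71. -58.] Ty [-61. -60. -58.]
scene 234 37 by [57. 60. 63.] bx [ 1. 20.] Tx [-82. -71.] Ty [-61. -60. -59.]
scene 258 18 by [ 97.  98. 100.] bx [-19.  12.] Tx [-123. -119.] Ty [-82. -81. -80.]
scene 270 132 by [ 97. 101. 104.] bx [-18.  40.] Tx [-133. -120.] Ty [-82. -81. -80.]
scene 282 76 by [107. 114. 119.] bx [-19.  37.] Tx [-153. -137.] Ty [-89. -87. -83.]
scene 294 279 by [ 63. 120. 124.] bx [-19.  38.] Tx [-163. -136.] Ty [-90. -88. -35.]
scene 306 640 by [ 44. 105. 121.] bx [-19.  36.] Tx [-165. -136.] Ty [-86. -69. -13.]
scene 318 320 by [35. 84. 95.] bx [-19.  29.] Tx [-170. -138.] Ty [-57. -45.  -4.]
wrist 186 91 by [24. 26. 36.] bx [ 6. 23.] Tx [-28. -21.] Ty [-56. -47. -47.]
wrist 198 491 by [26. 31. 42.] bx [ 5. 23.] Tx [-40. -25.] Ty [-58. -48. -47.]
wrist 210 624 by [32. 37. 48.] bx [ 4. 22.] Tx [-54. -39.] Ty [-58. -48. -47.]
wrist 222 800 by [38. 43. 54.] bx [ 3. 21
[... 392 characters left out ...]
[-46.  71.  83.] bx [ 4. 39.] Tx [-132.  -72.] Ty [-61. -49.  57.]
wrist 294 10264 by [-39.  75.  81.] bx [12. 38.] Tx [-143.  -86.] Ty [-53. -48.  55.]
wrist 306 6552 by [-35.  45.  62.] bx [-4. 32.] Tx [-137.  -98.] Ty [-33. -15.  56.]
wrist 318 6919 by [-21.  20.  37.] bx [-1. 31.] Tx [-137. -115.] Ty [-5. 13. 49.]
top 246 27 by [-66. -64. -59.] bx [-0. 18.] Tx [-41. -30.] Ty [54. 58. 59.]
top 258 34 by [-62. -59. -56.] bx [-1. 17.] Tx [-53. -41.] Ty [56. 58. 59.]
top 270 21 by [-57. -55. -53.] bx [-2. 16.] Tx [-63. -54.] Ty [58. 58. 59.]
top 306 18 by [36. 39. 44.] bx [25. 31.] Tx [-137. -134.] Ty [-13.  -8.  -5.]
top 318 68 by [12. 24. 39.] bx [25. 30.] Tx [-139. -132.] Ty [-7.  8. 22.]
```

The flap is still shut. By depth, the fingers end about 37 mm short of where the given tip offset puts them. I'll measure the rear fingertip, which is in free air.

```bash
python3 - <<'E'
from h import *
o=get_obs();R=rot();print(o["ee_pos"],o["force"])
for n in("scene","wrist","top"):
    p,d=camera(n);P=cloud(d,camera_info(n));T=(P-o["ee_pos"])@R*1000
    for s in(1,-1):
        m=(d>0)&(P[...,2]>.184)&(s*T[...,1]>45)&(s*T[...,1]<61)&(abs(T[...,2])<12)&(T[...,0]>-110)
        t=T[m]
        if len(t)>5: print(n,"B" if s>0 else "A",len(t),"maxTx",np.sort(t[:,0])[-8:].round(1).tolist(),"Tz",np.percentile(t[:,2],[2,98]).round(1),"zmin",P[m][:,2].min().round(4))
E
```

```text
[ 0.56372049 -0.0299013   0.19651139] [-0.50983528  0.10488691 -1.00261399]
scene A 153 maxTx [-34.4, -33.9, -33.8, -33.5, -33.2, -32.5, -32.4, -31.7] Tz [-9.   9.4] zmin 0.199
wrist B 5162 maxTx [-21.2, -21.1, -21.1, -20.9, -20.8, -20.7, -20.3, -19.4] Tz [-8.6  9.5] zmin 0.2344
wrist A 5163 maxTx [-21.3, -21.1, -21.0, -21.0, -20.9, -20.3, -20.3, -19.8] Tz [-8.8  9.3] zmin 0.1931
top B 81 maxTx [-32.8, -32.7, -32.5, -32.3, -32.2, -31.5, -31.3, -27.7] Tz [-7.7 10.8] zmin 0.2454
```

Both fingers end at tool x ≈ −21 instead of +14, so the whole gripper sits 35 mm further back than the reported TCP implies. I'll correct for that in the script.

```bash
sed -i 's/R=rot();o=get_obs()/R=rot();o=get_obs();o["ee_pos"]=o["ee_pos"]-R[:,0]*.035/' go.py; python3 go.py .563 -.0305 .2279;python3 go.py .563 -.0305 .1765|head -1
```

```text
shift tool mm [ 6.9 14.3 -2.1] world [  0.6 -16.    0.2] q [ 0.11  0.34  1.51 -0.47  1.34  1.92]
tool [[0.035, -0.12, -0.992], [-0.44, -0.893, 0.093], [-0.897, 0.433, -0.084]] F [-1.1  1.2 -0.3] t 12.7
Ain box mm [14.5, 24.1, 194.8]
Aout box mm [14.9, 35.3, 189.4]
Bin box mm [11.6, -60.6, 235.5]
Bin12 box mm [10.7, -55.4, 246.3]
shift tool mm [53.  -8.   2.2] world [  0.6 -16.  -51.2] q [ 0.11  0.34  1.51 -0.47  1.34  1.92]
```

```bash
python3 -m handwheel '[[[7,14,-2],0,-1],[[7,14,-2],0,-1],[[15,10,-1],0,-1],[[23,6,0],0,-1],[[30,3,1],0,-1]]'; python3 go.py .563 -.0300 .1770
```

```text
time_s: 13.2
ee_pos: [0.5631, -0.0455, 0.1695]
eef_rot: [1.761, 1.114, -1.493]
force: [0.9, 1.5, 1.5]
grip_width: 0.0939
shift tool mm [ 21.4 -10.6   1. ] world [  1.1   0.1 -23.9] q [ 0.08  0.36  1.55 -0.48  1.27  1.92]
tool [[0.034, -0.12, -0.992], [-0.44, -0.893, 0.093], [-0.897, 0.433, -0.083]] F [0.9 1.5 1.5] t 13.2
Ain box mm [15.6, 8.5, 167.9]
Aout box mm [16.0, 19.7, 162.5]
Bin box mm [12.8, -76.2, 208.7]
Bin12 box mm [11.8, -71.0, 219.5]
```

```bash
python3 -m handwheel '[[[6,-3,0],0,-1],[[12,-6,1],0,-1],[[18,-9,1],0,-1],[[21,-10,1],0,-1],[[21,-10,1],0,-1]]'; python3 go.py .563 -.0300 .1760; python3 - <<'E'
from h import *
p,d=camera("scene");q,_=camera("wrist")
f=lambda a:cv2.resize(a,(400,300))
cv2.imwrite("pics/s3.png",np.hstack([f(p[140:260,200:360]),f(q[100:420,100:530])]))
E
```

```text
time_s: 13.7
ee_pos: [0.564, -0.0459, 0.1458]
eef_rot: [1.759, 1.113, -1.495]
force: [0.3, -1.2, 0.5]
grip_width: 0.094
shift tool mm [ 0.9 -0.9 -0.1] world [ 0.2  0.5 -1.2] q [ 0.08  0.39  1.57 -0.49  1.23  1.94]
tool [[0.034, -0.12, -0.992], [-0.44, -0.893, 0.093], [-0.897, 0.434, -0.083]] F [ 0.3 -1.2  0.5] t 13.7
Ain box mm [16.4, 8.2, 144.2]
Aout box mm [16.8, 19.5, 138.8]
Bin box mm [13.6, -76.4, 185.0]
Bin12 box mm [12.7, -71.2, 195.8]
```

View pics/s3.png

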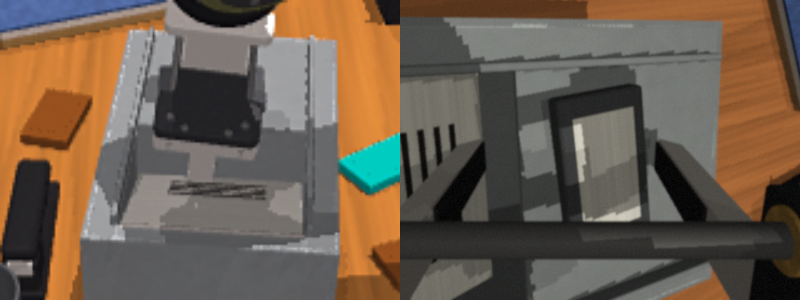

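The flap is open about 0.4 rad under the front finger (scene crop 205,165). The rear finger is just behind the drive (wrist crop 665,150). Now I push along the box's y.

```bash
python3 -m handwheel '[[[-2,-6,0],0,-1],[[-5,-12,0],0,-1],[[-8,-18,0],0,-1],[[-11,-24,0],0,-1],[[-13,-29,0],0,-1]]'; python3 go.py .563 -.0300 .1760; python3 - <<'E'
from h import *
p,d=camera("scene");q,_=camera("wrist")
f=lambda a:cv2.resize(a,(400,300))
cv2.imwrite("pics/s4.png",np.hstack([f(p[140:260,200:360]),f(q[100:420,100:530])]))
E
```

```text
time_s: 14.3
ee_pos: [0.5672, -0.0138, 0.1457]
eef_rot: [1.761, 1.113, -1.493]
force: [-0.7, -5.5, 4.7]
grip_width: 0.0938
shift tool mm [14.8 28.1  0.1] world [ -3.  -31.6  -1.1] q [ 0.14  0.4   1.54 -0.48  1.26  1.99]
tool [[0.034, -0.12, -0.992], [-0.441, -0.893, 0.092], [-0.897, 0.434, -0.083]] F [-0.7 -5.5  4.7] t 14.3
Ain box mm [16.4, 40.5, 144.1]
Aout box mm [16.8, 51.7, 138.7]
Bin box mm [13.6, -44.2, 184.9]
Bin12 box mm [12.7, -38.9, 195.7]
```

View pics/s4.png

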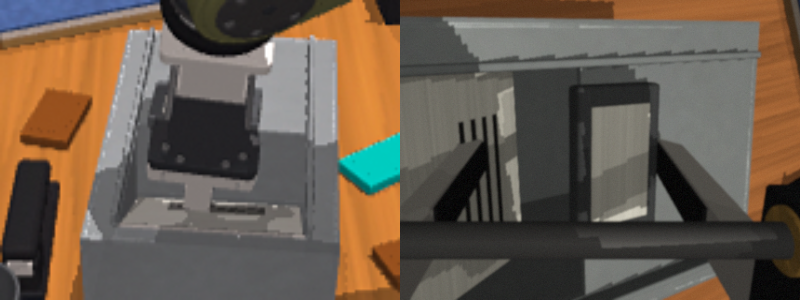

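The drive is straight, with its front overhanging the edge (wrist crop 575,150). I keep pushing.

```bash
python3 -m handwheel '[[[-2,-5,0],0,-1],[[-4,-10,0],0,-1],[[-7,-15,0],0,-1],[[-9,-19,0],0,-1],[[-10,-22,0],0,-1]]'; python3 go.py .563 -.0300 .1760; python3 - <<'E'
from h import *
p,d=camera("scene");q,_=camera("wrist")
f=lambda a:cv2.resize(a,(400,300))
cv2.imwrite("pics/s5.png",np.hstack([f(p[140:260,200:360]),f(q[100:420,100:530])]))
E
```

```text
time_s: 14.9
ee_pos: [0.5696, 0.0102, 0.1453]
eef_rot: [1.761, 1.112, -1.493]
force: [-1.2, -8.6, 5.4]
grip_width: 0.0938
shift tool mm [25.  50.   0.3] world [ -5.4 -55.7  -0.7] q [ 0.18  0.42  1.52 -0.48  1.28  2.02]
tool [[0.035, -0.12, -0.992], [-0.441, -0.893, 0.092], [-0.897, 0.435, -0.084]] F [-1.2 -8.6  5.4] t 14.9
Ain box mm [16.4, 64.6, 143.7]
Aout box mm [16.8, 75.9, 138.3]
Bin box mm [13.6, -20.0, 184.6]
Bin12 box mm [12.7, -14.8, 195.3]
```

View pics/s5.png

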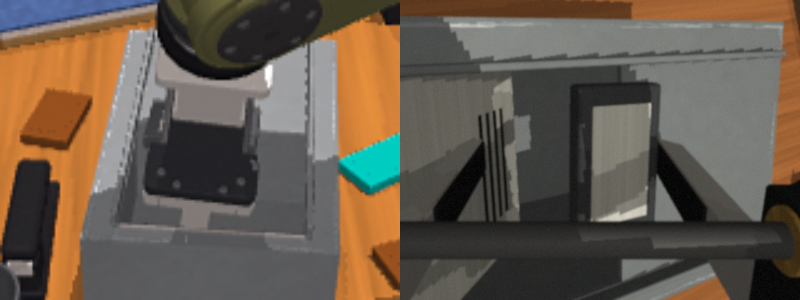

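```bash
python3 -m handwheel '[[[-2,-4,0],0,-1],[[-4,-8,0],0,-1],[[-5,-11,0],0,-1],[[-5,-11,0],0,-1],[[-5,-11,0],0,-1]]'; python3 go.py .563 -.0300 .1760|tail -4; cat > dr.py <<'E'
from h import *
y=np.array([.1,.995]);x=np.array([.995,-.1]);c=np.array([.5517,-.0012])
p,d=camera("wrist");P=cloud(d,camera_info("wrist"));bx=(P[...,:2]-c)@x*1000;by=(P[...,:2]-c)@y*1000;z=P[...,2]*1000
for a in range(-40,100,8):
    m=(bx>-20)&(bx<0)&(by>a)&(by<a+8)&(d>0)&(z<240)
    if m.sum()>4: print(a,np.median(z[m]).round(1),np.median(p[m],0),end="; ")
E
python3 dr.py
```

```text
time_s: 15.5
ee_pos: [0.5709, 0.0223, 0.1452]
eef_rot: [1.762, 1.112, -1.492]
force: [1.2, -5.3, 2.9]
grip_width: 0.0937
Ain box mm [16.6, 76.7, 143.6]
Aout box mm [16.9, 88.0, 138.1]
Bin box mm [13.7, -7.9, 184.4]
Bin12 box mm [12.8, -2.6, 195.2]
-40 9.7 [64. 65. 64.]; -32 9.7 [64. 66. 64.]; -24 94.8 [70.  71.5 69.5]; -16 179.4 [131. 135. 132.]; -8 179.0 [114.  115.5 113. ]; 0 21.6 [63. 64. 63.]; 8 21.6 [64. 65. 64.]; 16 21.6 [64. 65. 65.]; 24 21.7 [65. 65. 64.]; 32 21.4 [63. 64. 64.]; 48 86.4 [61.  66.  65.5]; 56 94.2 [62. 67. 68.]; 64 107.7 [40.5 44.  45. ]; 72 121.2 [42. 46. 47.]; 80 133.2 [63. 69. 70.]; 88 144.4 [62. 69. 70.];
```

Depth puts a flat top at z ≈ 21.6 inside the box, which matches the drive lying on the floor (10 + 12 mm). One look before I let the flap close.

```bash
python3 - <<'E'
from h import *
q,_=camera("wrist");cv2.imwrite("pics/s6.png",q)
E
```

```text
(no output)
```

View pics/s6.png

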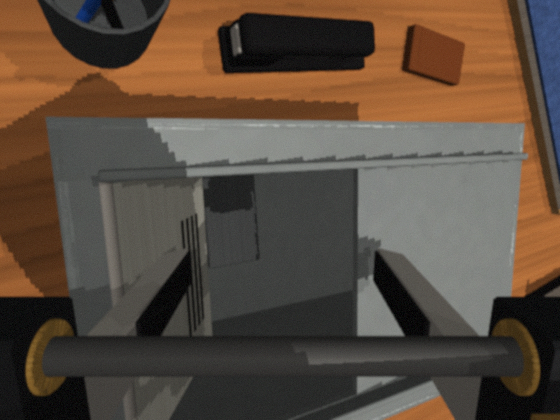

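The drive lies flat on the box floor at (232,220) and the tray is empty. I lift straight out and let the flap shut.

```bash
python3 -m handwheel '[[[-10,5,-1],0,-1],[[-20,10,-2],0,-1],[[-30,15,-3],0,-1],[[-42,20,-4],0,-1],[[-54,26,-5],0,-1]]'; python3 -m handwheel '[[[-25,12,-2],0,-1],[[-50,24,-5],0,-1],[[-75,36,-7],0,-1],[[-90,43,-9],0,-1],[[-90,43,-9],0,-1]]';python3 -m handwheel '[[[0,0,0],0,-1],[[0,0,0],0,-1],[[0,0,0],0,-1],[[0,0,0],0,-1],[[0,0,0],0,-1]]'; python3 - <<'E'
from h import *
p,d=camera("scene");q,_=camera("wrist");t,_=camera("top")
f=lambda a:cv2.resize(a,(400,300))
cv2.imwrite("pics/s7.png",np.vstack([np.hstack([f(p),f(q)]),np.hstack([f(t),f(p[130:320,150:400])])]))
E
python3 flap.py | grep scene
```

```text
time_s: 16.1
ee_pos: [0.5707, 0.023, 0.2059]
eef_rot: [1.761, 1.113, -1.492]
force: [0.0, 0.4, 0.6]
grip_width: 0.0937
time_s: 16.6
ee_pos: [0.5719, 0.0239, 0.3087]
eef_rot: [1.771, 1.114, -1.483]
force: [-0.2, 0.4, -0.1]
grip_width: 0.0939
time_s: 17.1
ee_pos: [0.5718, 0.0239, 0.3083]
eef_rot: [1.769, 1.114, -1.484]
force: [0.2, 0.4, 0.1]
grip_width: 0.094
scene (-50, -30) [(-90, 181.0), (-78, 180.0), (-66, 181.0), (-54, 180.0), (-42, 180.0), (-30, 180.0), (-18, 180.0), (-6, 180.0), (6, 180.0), (18, 181.0), (30, 180.0), (42, 181.0), (54, 180.0), (66, 180.0), (78, 180.0), (90, 180.0), (102, 180.0), (114, 181.0)]
scene (-25, 5) [(-90, 180.0), (-78, 180.0), (-66, 180.0), (-54, 180.0), (-42, 180.0), (-30, 180.0), (-18, 181.0), (-6, 180.0), (6, 180.0), (18, 180.0), (30, 181.0), (42, 180.0), (54, 180.0), (66, 180.0), (78, 180.0), (90, 180.0), (102, 181.0), (114, 181.0)]
scene (10, 25) [(-90, 180.0), (-78, 180.0), (-66, 180.0), (-54, 180.0), (-42, 181.0), (-30, 180.0), (-18, 180.0), (-6, 180.0), (6, 180.0), (18, 180.0), (30, 181.0), (42, 180.0), (54, 180.0), (66, 180.0), (78, 180.0), (90, 313.0), (102, 334.0), (114, 182.0)]
scene (35, 52) [(-90, 180.0), (-78, 180.0), (-66, 180.0), (-54, 181.0), (-42, 180.0), (-30, 180.0), (-18, 180.0), (-6, 180.0), (6, 180.0), (18, 180.0), (30, 180.0), (42, 181.0), (54, 180.0), (66, 180.0), (78, 180.0), (90, 180.0), (102, 181.0), (114, 181.0)]
```

View pics/s7.png

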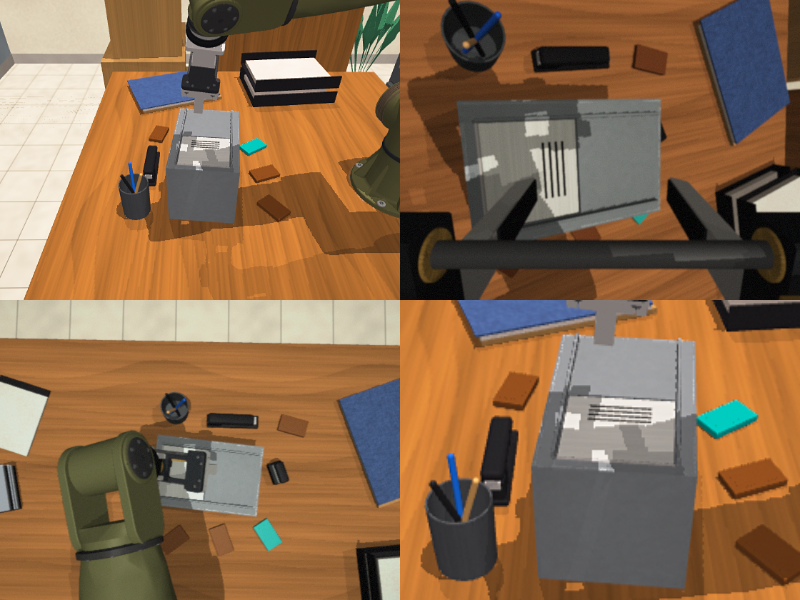

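The tray is empty, the flap is flush at z ≈ 180 mm, nothing else has moved, and the robot touches nothing. I'm handing in.

```bash
python3 -c "
from station import *
print(hand_in())"
```

```text
the job is handed in; nothing more can be done
None
```

The drive is posted. The front finger held the flap down while the rear finger pushed the drive off the tray. I let the flap close only after the drive was on the box floor. The job was handed in at about 17 s of the 42 s allowed.

**Tilting the tool:** The moves allow no tilt, and with a vertical tool both fingertips sit at the same height. I pushed the arm against its reach limit in free space until the tool leaned about 0.46 rad. That put the front finger about 41 mm lower than the rear one.

**Last checks, all good:**
- Before the flap was released, depth inside the box showed a flat top at z ≈ 21.6 mm (22 expected), and the wrist picture showed the drive flat on the floor.
- After I lifted out, the tray was empty and the flap was flush at z ≈ 180 mm.
- By eye, the stamp, stapler, pen cup and look-alikes were where they started.
- Wrist force read under 1 N after the lift. The highest reading during the push was about 10 N.

**Disagreement:** The fingertips measured about 35 mm further back than the stated tip offset puts them. My first descent stopped just above the flap because of this. I corrected for it from the depth images before making contact.

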